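# Chock a row of lying vials on their rest

### The arm

A 6-joint arm with a two-finger parallel gripper is mounted at the origin on a cart in front of the work surface, level with it; the furniture and walls round the work are solid. World frame = base frame: x ahead of the robot, y to its left, z up, the work surface at z = 0. Lengths are in mm, angles in rad, forces in N, time in s.
With the tool pointing down it reaches from about 350 to 875 mm from the base axis. Payload 4.2 kg.
Tool frame: the origin (TCP) lies midway between the tips of the shut fingers; the grasp point (between the pads) lies 19 mm behind it (tcp_to_grasp is the distance from the TCP to the grasp point, in mm); z points along the fingers, y is the line along which they close (so a half turn about z gives the same grasp; the last joint's range is limited). The gripper opens to 85 mm and grips with 20 to 120 N. Pads are 22 mm wide; open, the fingers measure 114 mm over their backs; the gripper's body (76 mm by 85 mm) begins 54 mm behind the grasp point. The pads swing forward as they close: fully open they stand 13 mm farther back than shut.
Start: joints at [-0.942, 0.385, 0.008, 0, -1.194, -0.259], TCP at [225.907, -582.722, 231.312] pointing down, gripper open.
Joint ranges: [-3.14, 3.14], [-1.21, 2.06], [-1.07, 1.41], [-3.16, 2.05], [-2.99, -0.16], [-3.1, 3.1]. Speed limits (rad/s): [2.79, 2.79, 3.14, 3.14, 3.14, 3.14].

### API

Orientations are given as a unit quaternion [x, y, z, w].
In Python, from bench import read_state, get_image, job_done, tcp_to_grasp gives the robot as it stands.
- The arm moves only by the tool jog_arm, never from a script. Its argument "plan" is a list of rows, each a list of 3 entries, a list of its own where there are three numbers: the finger opening in mm, from 0 to 85.4, then the shift along the tool's x, y, z as a fraction of full scale, then the turn, a rotation vector about the tool's x, y, z as a fraction of full scale. A call has 1 to 10 rows; each row is the pose to reach, as a shift and turn from the pose commanded when the call began, along the tool's axes at that moment; what a row does not reach only later rows make up. Full scale, the value 1, is 0.1 m for a shift and 60 degrees for a turn. A row lasts 1/8 s, in which the tool goes at most 62.5 mm and 10.7 degrees, less where a joint would pass 70% of its speed; a pose out of reach is approached as far as the arm can. A call with a number of a shift or a turn outside -1 to 1 is refused whole. A call with a gripper value outside its range is refused whole. The fingers move at their own pace and stop on an object; the grip force is fixed at half the most. Time passes only in rows, so rows that repeat a pose let the fingers close. It gives the time, the measured TCP pose, the force, the opening and the grip force at its end, in the units of the state.
- read_state(): the state, without advancing time (a new reading comes with each control period).
- get_image(name): name is "scene" or "top"; returns a dict with "img" (420x560x3 uint8, red, green, blue), "range_z" (420x560 float32, mm along the optical axis (not along the pixel's ray), 0 where there is no reading), "intrinsics" (3x3 intrinsics, pixels), "extrinsics" (4x4, takes a point from camera to world coordinates). Camera axes: x right, y down, z forward; pixel columns grow to the right and rows downward; lengths in mm; the calibration is good to about 2 mm. A picture is of the moment at which its call begins.
- job_done(): hands the job in; it is judged then, once.
The state is a dict: "clock": time; "joints": joint angles; "joint_vel": joint speeds; "joint_efforts": joint torques, N m; "position": TCP position; "ee_rot": TCP orientation; "contact_force": force on the tool from outside, world axes, zero at the start; "wrist_torque": the same for the moment, N m; "gripper_width": finger opening in mm; "grasp_force": force on a finger pad.
Only numpy, scipy, OpenCV 4.12 (cv2) and the standard library are available. Lean on these libraries where they do the work, as an engineer would, in place of code of your own. Each camera call takes 0.05 s, during which the arm holds its last target. There are 200 camera calls.

### The job

Four amber vials lie loose on their sides on the flat vial rest, and could roll off. Fetch the wedge-shaped chock, set it on the rest behind the vials with its steep face to them (the long ramp away from them), and slide it up so that the vials roll together into a closed row against the stop bar, held snugly and squarely between stop and chock with no play left; then let go. It is glass: do not pick the vials up or ram them hard, and leave the other things where they are.

Things in the scene. Friction and masses are not known exactly. Their poses are not given: they have to be found in the camera images.
- rest: Fixed vial rest: bare metal plate 120 mm (its x) by 300 mm (its y), 6 mm thick, on the worktop, no side rims. An upright dark stop bar, 120 mm long, 14 mm thick, top 40 mm over the worktop, crosses its +y end. Origin: centre of the underside; y points along the plate to the stop bar, z up.
- stop_face (a point): Middle of the stop bar's inner face (the face towards the vials), at the height of the plate's top; 130 mm along the rest's +y from its origin. Axes as the rest's.
- vial_mid_0 (a point): Amber vial with black cap, 79 mm long, 25.6 mm diameter, 35 g, lying on its side roughly across the rest, free to roll. Point: on its axis half-way along, 12.8 mm above the plate; z axis = the vial's axis towards the cap, x and y turn as it rolls. At the start the nearest to the stop bar; gaps of 5 to 30 mm between stop and vials.
- vial_mid_1 (a point): Same kind of vial, second from the stop bar; same point and axes.
- vial_mid_2 (a point): Same kind of vial, third from the stop bar; same point and axes.
- vial_mid_3 (a point): Same kind of vial, farthest from the stop bar, so the one the chock meets; about 100 to 108 mm of bare plate lie between it and the plate's open end. Same point and axes.
- chock: Loose grey chock, 0.2 to 0.4 kg, near the rest's open end, to its right or in front: a wedge block 100 mm long (its x), 24 mm high, 70 mm deep at the foot. Its +y face is steep and overhangs by 10 degrees; its -y side is a 45 degree ramp down to a thin tail. Origin on the underside, 30 mm behind the steep face's upper edge and 40 mm ahead of the tail edge; z up.
- chock_grip (a point): Upright black grip rib on the chock, 60 mm long (x), 16 mm thick (y), standing from 24 to 64 mm above the chock's underside. The point is inside the rib at mid-length and mid-thickness, 50 mm above the underside; x runs along the rib, +y points from the rib to the steep face, z up.
- chock_nose (a point): Middle of the upper edge of the chock's steep face, its foremost line: 34 mm along +y from chock_grip and 26 mm below it; axes as the chock's. With the chock flat on the plate and the face touching a lying vial, this point is 11 mm short of the vial's axis along the plate; the closed row then resists firmly.
- carton_mid (a point): Bystander: small carton 60 x 85 x 60 mm on the worktop, loose; its centre. It and the chock may have changed places.
- dish: Bystander: clear lidded dish, 59 mm across, 14 mm high, loose; centre of its underside.
- marker_pen: Bystander: thick pen 135 mm long, 17 mm across, loose on the worktop; its underside.
- lidded_jar: Bystander: clear jar with a screw lid, 65 mm across, 99 mm high, loose, beyond the rest; centre of its underside.

How it is judged (in metres and radians):
At the end, for the whole second after the job is handed in: All four vials lie on the plate, square within 0.12 rad, the farthest axis within 94.6 mm of the stop face (89.6 = closed row); the chock is flat on the plate, steep face to the row, square within 0.12 rad, central within 30 mm, nose within 106.5 mm of the stop face (100.6 = tight); all at rest (y of each of vial_mid_0, vial_mid_1, vial_mid_2, vial_mid_3 in the frame of stop_face above -0.0946 m and z of vial_mid_0 in the frame of stop_face between 0.01 and 0.0165 m and x of vial_mid_0 in the frame of stop_face between -0.04 and 0.04 m and angle between the z axis of each of vial_mid_0, vial_mid_1, vial_mid_2, vial_mid_3 and the x axis of stop_face, either way round below 0.12 rad and linear speed of each of lying_vial_0, lying_vial_1, lying_vial_2, lying_vial_3 below 0.02 m/s and z of vial_mid_1 in the frame of stop_face between 0.01 and 0.0165 m and x of vial_mid_1 in the frame of stop_face between -0.04 and 0.04 m and z of vial_mid_2 in the frame of stop_face between 0.01 and 0.0165 m and x of vial_mid_2 in the frame of stop_face between -0.04 and 0.04 m and z of vial_mid_3 in the frame of stop_face between 0.01 and 0.0165 m and x of vial_mid_3 in the frame of stop_face between -0.04 and 0.04 m and y of chock_nose in the frame of stop_face above -0.1065 m and z of chock_nose in the frame of stop_face between 0.021 and 0.027 m and x of chock_nose in the frame of stop_face between -0.03 and 0.03 m and angle between the x axis of chock_nose and the x axis of stop_face, either way round below 0.12 rad and y of chock_grip in the frame of stop_face below -0.12 m and angle between chock_nose's own z axis and vertical below 0.06 rad and linear speed of chock below 0.01 m/s); the robot touches nothing.
It fails at once if a vial is lifted more than 15 mm off the plate or falls from it (height (world z) of any of vial_mid_0, vial_mid_1, vial_mid_2, vial_mid_3 above 0.034 m or height (world z) of any of vial_mid_0, vial_mid_1, vial_mid_2, vial_mid_3 below 0.008 m).
It fails at once if the row is rammed: over 40 N of a vial on the stop bar, or of the chock or fingers on a vial (contact force between any of lying_vial_0, lying_vial_1, lying_vial_2, lying_vial_3 and rest above 40 N or contact force between any of lying_vial_0, lying_vial_1, lying_vial_2, lying_vial_3 and chock above 40 N or contact force between any of lying_vial_0, lying_vial_1, lying_vial_2, lying_vial_3 and the fingers above 40 N).
It fails at once if a bystander (carton, dish, pen, jar) is shifted more than 30 mm (distance of any of carton_mid, dish, marker_pen, lidded_jar from where it was at the start of the episode above 0.03 m).
It also fails if it takes over 40 s, if anything falls off the work surface, if the arm or the gripper's body presses on something with over 40 N, if the wrist force passes 120 N, or if a joint passes its speed limit or range.

## Working session

There is one attempt and no reset: what is moved stays moved. The work goes in short steps, Python scripts to look and compute and a tool call to move; the robot and the scene stay as the last step left them, time stands still between calls to the robot, and variables do not carry over. Pictures are saved under pics/ and viewed, at most 10 in all, crops included, and the job is handed in when it is done.

Besides the shell and the picture viewer there is one more tool, called after "Request:" by a JSON object that holds its "api" and its "payload". jog_arm: Moves the arm, as the interface text tells. Its arguments: {"type":"object","properties":{"plan":{"type":"array"}},"required":["plan"]}

```bash
mkdir -p pics; cat > h.py <<'E'
import numpy as np,cv2
from bench import *
def grab(n):
    d=get_image(n); I=d['img']; Z=d['range_z']; K=np.array(d['intrinsics']); T=np.array(d['extrinsics'])
    v,u=np.mgrid[:420,:560]
    P=np.stack([(u-K[0,2])/K[0,0]*Z,(v-K[1,2])/K[1,1]*Z,Z],-1)@T[:3,:3].T+T[:3,3]
    P[Z==0]=np.nan
    return I,P,K,T
def ray(K,T,u,v,z):
    r=T[:3,:3]@np.array([(u-K[0,2])/K[0,0],(v-K[1,2])/K[1,1],1]); o=T[:3,3]
    return o+r*(z-o[2])/r[2]
E
python3 - <<'E'
from h import *
ims=[]
for n in('scene','top'):
    I,P,K,T=grab(n); cv2.imwrite(f'pics/{n}0.png',cv2.cvtColor(I,cv2.COLOR_RGB2BGR)); np.savez(n+'0.npz',I=I,P=P,K=K,T=T)
    print(n,T.round(2).tolist(),K.round(0).tolist())
s=read_state();print(s['position'],s['ee_rot'],s['contact_force'],s['clock'],tcp_to_grasp)
E
```

```text
scene [[-0.66, -0.43, 0.61, -140.87], [-0.75, 0.4, -0.53, 539.91], [-0.01, -0.81, -0.59, 726.23], [0.0, 0.0, 0.0, 1.0]] [[541.0, 0.0, 283.0], [0.0, 541.0, 214.0], [0.0, 0.0, 1.0]]
top [[-0.02, -0.98, 0.2, 372.08], [-1.0, 0.02, -0.0, -42.25], [-0.0, -0.2, -0.98, 942.48], [0.0, 0.0, 0.0, 1.0]] [[453.0, 0.0, 280.0], [0.0, 453.0, 211.0], [0.0, 0.0, 1.0]]
[ 225.72434179 -582.26701278  230.33548092] [-1.83786363e-01  9.82965724e-01  9.47327693e-04 -2.47051255e-04] [-0.09536845 -0.64104601  0.32206794] 0.1 18.700000000000003
```

View pics/top0.png

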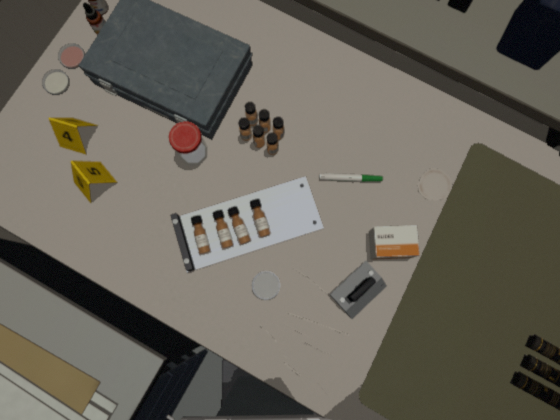

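View pics/scene0.png

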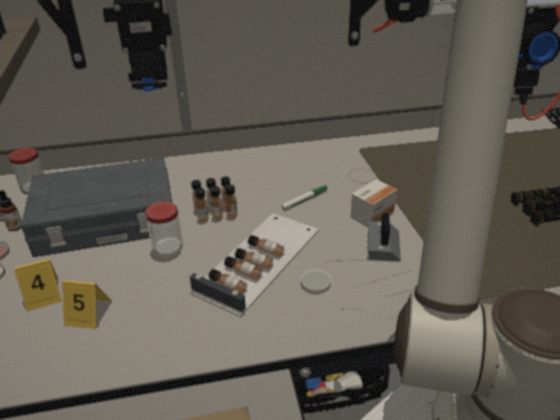

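The top view shows the stop bar at about (183,243), the plate's open end at (313,204), and vials at (201,235), (223,229), (240,226) and (260,218). The chock is at (358,290), its rib at (361,290), and the carton is close by at (396,241). Next I'll get metric positions.

```bash
python3 - <<'E'
from h import *
d=np.load('top0.npz');I,P,K,T=[d[k] for k in 'IPKT']
# stop bar, chock: height masks in windows
def win(u0,u1,v0,v1,zlo,zhi):
    m=np.zeros((420,560),bool); m[v0:v1,u0:u1]=1
    return m&(P[...,2]>zlo)&(P[...,2]<zhi)
def rect(m,n):
    q=P[m][:,:2].astype(np.float32); r=cv2.minAreaRect(q); print(n,m.sum(),np.round(r[0],1),np.round(r[1],1),round(r[2],1),'z',np.nanmedian(P[m][:,2]).round(1)); return q
rect(win(165,200,205,275,34,46),'stop')
rect(win(170,330,170,275,2.5,10),'plate')
rect(win(325,390,255,320,58,72),'rib')
rect(win(325,390,255,320,18,30),'chocktop')
rect(win(325,390,255,320,5,30),'chockall')
rect(win(368,425,215,262,40,70),'carton')
hsv=cv2.cvtColor(I,cv2.COLOR_RGB2HSV)
m=win(185,280,190,260,14,34)
n,l,st,c=cv2.connectedComponentsWithStats(m.astype(np.uint8))
for i in range(1,n):
    if st[i,4]>60: rect(l==i,f'vial{i}')
# chock height profile perpendicular to rib
q=win(325,390,255,320,58,72); X=P[q][:,:2]; c=X.mean(0); e=np.linalg.svd(X-c)[2][0]; nrm=np.array([-e[1],e[0]])
print('rib c',c,'dir',e,'n',nrm)
w=win(325,390,255,320,-5,72); D=P[w]-np.r_[c,0]; s=D[:,:2]@nrm; t=D[:,:2]@e
k=np.abs(t)>32; k&=np.abs(t)<46
for a in range(-60,60,5):
    g=k&(s>=a)&(s<a+5)
    if g.any(): print(a,g.sum(),np.median(D[g][:,2]).round(1),end='; ')
cv2.imwrite('pics/crop.png',cv2.resize(cv2.cvtColor(I,cv2.COLOR_RGB2BGR)[170:330,160:440],None,fx=2.8,fy=2.8,interpolation=cv2.INTER_CUBIC))
E
```

```text
stop 429 [500.5 141. ] [119.8  45.6] 17.0 z 39.8
plate 6062 [540.8  21.6] [339.7 223.1] 89.1 z 5.7
rib 281 [ 417.5 -215.6] [ 25.4 112.9] 54.5 z 63.1
chocktop 1008 [ 407.8 -204.7] [ 54.6 123.3] 40.8 z 23.5
chockall 1327 [ 396.5 -225.7] [ 98.9 140.2] 41.0 z 22.7
carton 1413 [ 487.3 -271.3] [60.5 85.9] 1.2 z 59.9
vial1 434 [545.   -1.3] [79.1 25.5] 17.5 z 28.5
vial2 445 [530.1  42.2] [79.  25.6] 22.2 z 28.4
vial3 441 [523.1  75.6] [79.4 25.3] 17.9 z 28.5
vial4 443 [512.2 121.5] [79.4 25.5] 15.9 z 28.7
rib c [ 400.5288529 -202.9841307] dir [-0.77427429  0.63285016] n [-0.63285016 -0.77427429]
-60 18 0.5; -55 28 -0.2; -50 35 -0.2; -45 33 -0.6; -40 38 0.4; -35 35 21.7; -30 37 22.0; -25 35 23.0; -20 33 23.6; -15 40 24.5; -10 40 25.2; -5 44 25.0; 0 36 24.5; 5 31 24.2; 10 29 22.0; 15 27 19.0; 20 30 11.4; 25 27 7.0; 30 26 0.8; 35 32 0.8; 40 32 -0.2; 45 28 -0.6; 50 18 -0.5; 55 7 -0.0;
```

View pics/crop.png

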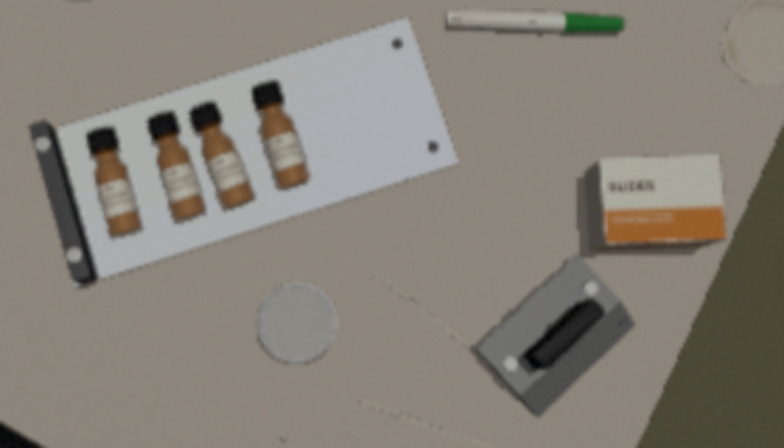

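The steep face points toward world direction (0.63, 0.77), since the heights drop abruptly on that side and ramp down on the other. Next I'll refine the rest, rib and row coordinates.

```bash
cat > m.py <<'E'
from h import *
def big(m):
    n,l,st,c=cv2.connectedComponentsWithStats(m.astype(np.uint8)); return l==1+st[1:,4].argmax()
def planerect(m,K,T,z):
    c=max(cv2.findContours(m.astype(np.uint8),0,1)[0],key=cv2.contourArea)[:,0]
    q=np.array([ray(K,T,u,v,z)[:2] for u,v in c],np.float32); r=cv2.minAreaRect(q); return r,q
def frame(I,P,K,T):
    g=I.astype(int).sum(-1)
    w=np.zeros((420,560),bool); w[200:280,160:205]=1
    m=big(w&(P[...,2]>36)&(P[...,2]<44)&(g<250)); X=P[m][:,:2]
    return m
E
python3 - <<'E'
from m import *
d=np.load('top0.npz');I,P,K,T=[d[k] for k in 'IPKT']
g=I.astype(int).sum(-1)
def W(u0,u1,v0,v1):
    w=np.zeros((420,560),bool); w[v0:v1,u0:u1]=1; return w
def show(n,m,z):
    r,_=planerect(m,K,T,z);print(n,m.sum(),np.round(r[0],1),np.round(r[1],1),round(r[2],1));return r
show('stop',big(W(165,205,205,275)&(P[...,2]>37)&(P[...,2]<44)),40)
hsv=cv2.cvtColor(I,cv2.COLOR_RGB2HSV)
print('plate px',I[200,295],'bench',I[300,300])
pm=W(170,330,170,275)&(P[...,2]>3)&(P[...,2]<45)
pm=cv2.morphologyEx(pm.astype(np.uint8),cv2.MORPH_OPEN,np.ones((5,5)))>0
show('plate',big(pm),6)
show('ribc',big(W(325,390,255,320)&(P[...,2]>55)&(g<160)),64)
show('chock',big(W(325,390,255,320)&(P[...,2]>20)),24)
E
```

```text
stop 383 [495.7 155.6] [119.7  14.3] 17.1
plate px [170 173 177] bench [142 134 124]
plate 6570 [536.8  26.3] [126.7 301.4] 15.2
ribc 253 [ 394.2 -198.4] [15.9 57.5] 42.7
chock 1226 [ 401.  -195.2] [ 52.1 100.3] 41.3
```

The stop's inner face is at (497.8, 148.9) and rest +y points along 107.1°. The plate centre agrees with this to about 2 mm. The chock grip is at about (394.5, -199.5), with its +y along about 42°. Starting to move.

Request:
{"api": "jog_arm", "payload": {"plan": [[85,[-0.25,0.25,0],[0,0,0]],[85,[-0.62,0.62,0],[0,0,0]],[85,[-0.98,0.98,0],[0,0,0]],[85,[-0.98,0.98,0],[0,0,0]]]}}

```text
clock: 0.6
position: [282.6, -453.4, 231.5]
ee_rot: [-0.186, 0.983, 0.0, 0.0]
contact_force: [-0.9, -0.3, -0.2]
gripper_width: 84.7
grasp_force: 0.0
```

Request:
{"api": "jog_arm", "payload": {"plan": [[85,[-0.35,0.35,0],[0,0,0]],[85,[-0.7,0.7,0],[0,0,0]],[85,[-0.98,0.98,0],[0,0,0]],[85,[-0.98,0.98,0],[0,0,0]]]}}

```text
clock: 1.1
position: [338.4, -328.1, 231.4]
ee_rot: [-0.185, 0.983, -0.0, 0.0]
contact_force: [-0.2, -0.5, 0.2]
gripper_width: 85.3
grasp_force: 0.0
```

Request:
{"api": "jog_arm", "payload": {"plan": [[85,[-0.25,0.25,0],[0,0,0.16]],[85,[-0.5,0.5,0],[0,0,0.32]],[85,[-0.75,0.75,0],[0,0,0.48]],[85,[-0.98,0.98,0],[0,0,0.65]],[85,[-0.98,0.98,0],[0,0,0.82]],[85,[-0.98,0.98,0],[0,0,0.98]],[85,[-0.98,0.98,0],[0,0,0.98]]]}}

```text
clock: 1.98
position: [393.8, -203.2, 231.1]
ee_rot: [0.322, 0.947, -0.0, -0.0]
contact_force: [-0.4, -0.2, 0.3]
gripper_width: 84.9
grasp_force: 0.0
```

```bash
cat > go.py <<'E'
import sys
from h import *
from scipy.spatial.transform import Rotation as R
s=read_state(); r=R.from_quat(s['ee_rot']); p=np.array(s['position'])
x,y,z,a=map(float,sys.argv[1:5]); a=np.deg2rad(a)
ty=np.array([np.cos(a),np.sin(a),0]); tz=np.array([0,0,-1.]); M=R.from_matrix(np.stack([np.cross(ty,tz),ty,tz],1))
print('t',s['clock'],'pos',p.round(1),'F',np.round(s['contact_force'],1),'w',s['gripper_width'],'j',np.round(s['joints'],2))
Y=r.as_matrix()[:,1]; print('yaw',np.rad2deg(np.arctan2(Y[1],Y[0])).round(2))
print('shift',(r.inv().apply(np.array([x,y,z])-p)/100).round(3),'turn',((r.inv()*M).as_rotvec()/np.deg2rad(60)).round(3))
E
python3 go.py 394.5 -199.5 110 42
```

```text
t 1.975 pos [ 393.8 -203.2  231.1] F [-0.4 -0.2  0.3] w 84.8602683946728 j [-0.11  0.07 -0.41  0.   -1.09 -2.12]
yaw 52.42
shift [0.017 0.034 1.211] turn [-0.    -0.     0.174]
```

Request:
{"api": "jog_arm", "payload": {"plan": [[60,[0.02,0.03,0.3],[0,0,0.087]],[60,[0.02,0.03,0.6],[0,0,0.174]],[60,[0.02,0.03,0.9],[0,0,0.174]],[60,[0.02,0.03,1.0],[0,0,0.174]],[60,[0.02,0.03,1.0],[0,0,0.174]]]}}

```text
clock: 2.6
position: [394.1, -199.2, 131.2]
ee_rot: [0.407, 0.914, -0.0, -0.0]
contact_force: [0.3, -0.1, 1.0]
gripper_width: 60.1
grasp_force: 0.0
```

```bash
python3 go.py 394.5 -199.5 31 42; python3 - <<'E'
from h import *
o=[]
for n,(u,v) in dict(scene=(300,140),top=(270,210)).items():
    I,P,K,T=grab(n); o.append(cv2.resize(cv2.cvtColor(I,cv2.COLOR_RGB2BGR)[v:v+140,u:u+180],(396,308)))
cv2.imwrite('pics/c1.png',np.hstack(o))
E
```

```text
t 2.6 pos [ 394.1 -199.2  131.2] F [ 0.3 -0.1  1. ] w 60.08933911901601 j [-0.1   0.18 -0.57  0.   -0.82 -2.31]
yaw 41.99
shift [-0.005  0.002  1.002] turn [-0.001 -0.    -0.   ]
```

View pics/c1.png

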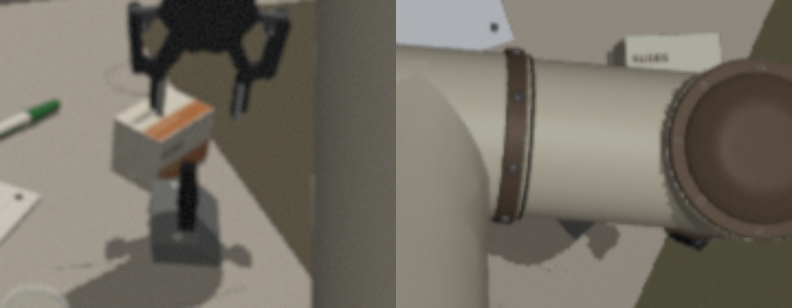

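Left (scene) view: the fingers, at pixels (158,100) and (238,100), straddle the rib at (187,190). Descend.

Request:
{"api": "jog_arm", "payload": {"plan": [[60,[0,0,0.3],[0,0,0]],[60,[0,0,0.6],[0,0,0]],[60,[0,0,0.8],[0,0,0]],[60,[0,0,0.98],[0,0,0]],[60,[0,0,0.98],[0,0,0]]]}}

```text
clock: 3.32
position: [394.2, -198.8, 33.3]
ee_rot: [0.407, 0.913, -0.0, -0.0]
contact_force: [-0.3, -0.9, -0.5]
gripper_width: 59.9
grasp_force: 0.0
```

```bash
python3 go.py 394.5 -199.5 31 42; python3 - <<'E'
from h import *
I,P,K,T=grab('scene'); cv2.imwrite('pics/c2.png',cv2.resize(cv2.cvtColor(I,cv2.COLOR_RGB2BGR)[150:290,320:460],(500,500)))
E
```

```text
t 3.325 pos [ 394.2 -198.8   33.3] F [-0.3 -0.9 -0.5] w 59.9094232860211 j [-0.1   0.35 -0.68  0.   -0.55 -2.31]
yaw 41.98
shift [-0.007 -0.002  0.023] turn [-0. -0. -0.]
```

View pics/c2.png

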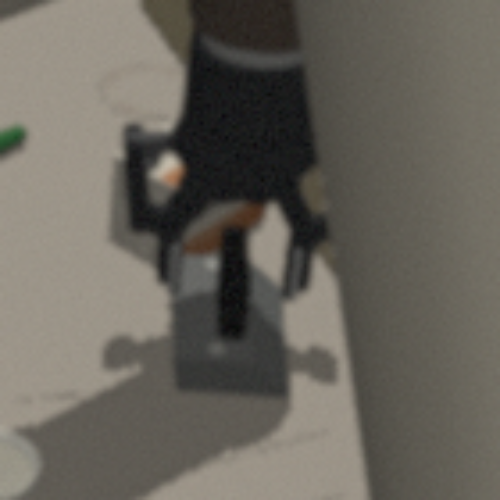

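The fingers, at (170,265) and (297,280), are centred on the rib at (233,285) and clear of the carton. Close and lift slightly.

Request:
{"api": "jog_arm", "payload": {"plan": [[0,[0,0,0],[0,0,0]],[0,[0,0,0],[0,0,0]],[0,[0,0,0],[0,0,0]],[0,[0,0,0],[0,0,0]],[0,[0,0,0],[0,0,0]],[0,[0,0,0],[0,0,0]]]}}

```text
clock: 4.12
position: [394.4, -198.9, 34.2]
ee_rot: [0.407, 0.913, -0.0, 0.0]
contact_force: [-0.9, 0.7, 7.0]
gripper_width: 15.1
grasp_force: 58.5
```

Request:
{"api": "jog_arm", "payload": {"plan": [[0,[0,0,-0.1],[0,0,0]],[0,[0,0,-0.3],[0,0,0]],[0,[0,0,-0.6],[0,0,0]],[0,[0,0,-0.8],[0,0,0]],[0,[0,0,-0.8],[0,0,0]]]}}

```text
clock: 4.75
position: [394.8, -198.7, 114.7]
ee_rot: [0.407, 0.913, 0.001, 0.002]
contact_force: [-0.5, 0.3, -2.8]
gripper_width: 15.2
grasp_force: 58.8
```

```bash
python3 - <<'E'
from h import *
f=np.array([497.8,148.9]);x=np.array([.9558,.2940]);y=np.array([-.2940,.9558])
for n,c in dict(v3=(545,-1.3),v2=(530.1,42.2),v1=(523.1,75.6),v0=(512.2,121.5),carton=(487.3,-271.3)).items(): print(n,(c-f)@x,(c-f)@y)
for gy in(-225,-215,-134.6): print(gy,f+gy*y)
E
python3 go.py 560 -56 115 107.1
```

```text
v3 0.9549599999999825 -157.43796
v2 -0.4974599999999872 -111.48006000000001
v1 2.63154000000001 -77.49834000000001
v0 5.707920000000031 -30.422520000000016
carton -133.5747 -398.54016
-225 [563.95  -66.155]
-215 [561.01  -56.597]
-134.6 [537.3724   20.24932]
t 4.75 pos [ 394.8 -198.7  114.7] F [-0.5  0.3 -2.8] w 15.227814543148044 j [-0.1   0.21 -0.59 -0.   -0.77 -2.31]
yaw 41.95
shift [-0.042  2.183  0.003] turn [ 1.000e-03  4.000e-03 -1.086e+00]
```

Grasped (opening 15 mm, load -2.8 N). Carry it over the open end of the rest.

Request:
{"api": "jog_arm", "payload": {"plan": [[0,[0,0.2,0],[0,0,-0.1]],[0,[0,0.4,0],[0,0,-0.25]],[0,[0,0.6,0],[0,0,-0.4]],[0,[0,0.8,0],[0,0,-0.55]],[0,[0,1.0,0],[0,0,-0.7]],[0,[0,1.0,0],[0,0,-0.85]],[0,[0,1.0,0],[0,0,-0.98]],[0,[0,1.0,0],[0,0,-0.98]]]}}

```text
clock: 5.75
position: [467.4, -131.8, 112.0]
ee_rot: [-0.093, 0.996, 0.0, -0.001]
contact_force: [-0.7, 0.1, -3.1]
gripper_width: 15.2
grasp_force: 58.8
```

```bash
python3 go.py 563.1 -63.3 90 107.1
```

```text
t 5.75 pos [ 467.4 -131.8  112. ] F [-0.7  0.1 -3.1] w 15.225585391954573 j [ 0.06  0.28 -0.49 -0.   -0.8  -1.44]
yaw 100.64
shift [-1.067  0.496  0.218] turn [ 0.001 -0.003 -0.108]
```

Request:
{"api": "jog_arm", "payload": {"plan": [[0,[-0.2,0.1,0],[0,0,-0.05]],[0,[-0.45,0.22,0],[0,0,-0.108]],[0,[-0.7,0.34,0],[0,0,-0.108]],[0,[-0.9,0.45,0],[0,0,-0.108]],[0,[-1.0,0.5,0.1],[0,0,-0.108]],[0,[-1.0,0.5,0.2],[0,0,-0.108]],[0,[-1.0,0.5,0.2],[0,0,-0.108]]]}}

```text
clock: 6.62
position: [555.4, -64.6, 91.6]
ee_rot: [-0.149, 0.989, 0.0, -0.002]
contact_force: [0.3, 0.0, -2.9]
gripper_width: 15.0
grasp_force: 58.9
```

```bash
python3 go.py 563.1 -63.3 40.5 107.1; python3 - <<'E'
from h import *
o=[]
for n,(u,v) in dict(scene=(190,170),top=(160,150)).items():
    I,P,K,T=grab(n); np.savez(n+'1.npz',I=I,P=P,K=K,T=T); o.append(cv2.resize(cv2.cvtColor(I,cv2.COLOR_RGB2BGR)[v:v+140,u:u+180],(396,308)))
cv2.imwrite('pics/c3.png',np.hstack(o))
E
```

```text
t 6.625 pos [555.4 -64.6  91.6] F [ 0.3  0.  -2.9] w 15.04005098170865 j [ 0.17  0.42 -0.33 -0.   -0.82 -1.44]
yaw 107.18
shift [-0.08  -0.011  0.51 ] turn [ 0.001 -0.004  0.001]
```

View pics/c3.png

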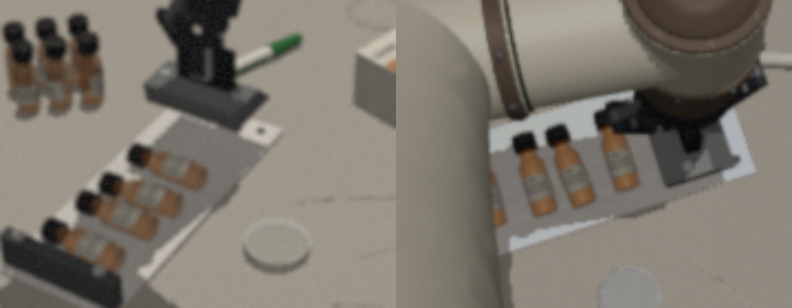

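The steep face points to the vials and the chock hangs over the open end. Checking its lateral and fore-aft pose from depth before lowering.

```bash
python3 - <<'E'
from h import *
f=np.array([497.8,148.9]);x=np.array([.9558,.2940]);y=np.array([-.2940,.9558])
for n in('top','scene'):
    P=np.load(n+'1.npz')['P']; D=P[...,:2]-f; a=D@x;b=D@y
    m=(np.abs(a)<75)&(b>-275)&(b<-170)&(P[...,2]>70)&(P[...,2]<86)
    print(n,m.sum(),'x',np.percentile(a[m],[1,5,50,95,99]).round(1),'y',np.percentile(b[m],[1,5,50,95,99]).round(1))
    for lo in range(-60,61,15):
        k=m&(a>=lo)&(a<lo+15)
        if k.sum()>8: print(lo,k.sum(),'ymax',np.percentile(b[k],97).round(1),'z',np.percentile(P[...,2][k],[5,50,95]).round(1),end=' | ')
    print()
E
```

```text
top 567 x [-54.7 -54.2 -37.1 -12.2  -6.7] y [-245.6 -242.5 -209.8 -189.7 -188.1]
-60 166 ymax -189.6 z [71.2 81.9 84.8] | -45 209 ymax -189.0 z [73.8 82.1 84.6] | -30 144 ymax -188.8 z [72.9 81.7 84.3] | -15 47 ymax -188.9 z [78.7 81.6 84.8] | 
scene 710 x [-58.5 -57.7 -16.8  37.1  41. ] y [-232.9 -226.9 -200.2 -186.3 -184.7]
-60 166 ymax -186.8 z [71.6 80.3 83.1] | -45 108 ymax -185.0 z [73.8 81.4 84.3] | -30 89 ymax -185.7 z [73.  81.  84.6] | -15 87 ymax -185.5 z [74.1 81.1 83.9] | 0 85 ymax -185.5 z [72.5 81.  83.6] | 15 87 ymax -185.0 z [73.6 80.7 83. ] | 30 88 ymax -186.4 z [73.  80.7 82.9] |
```

Chock is level and square: nose about -187 mm, about 6 mm off centre. Lower it and shift it about 7 mm to centre.

Request:
{"api": "jog_arm", "payload": {"plan": [[0,[-0.07,0,0.1],[0,0,0]],[0,[-0.07,0,0.25],[0,0,0]],[0,[-0.07,0,0.38],[0,0,0]],[0,[-0.07,0,0.45],[0,0,0]],[0,[-0.07,0,0.48],[0,0,0]],[0,[-0.07,0,0.49],[0,0,0]],[0,[-0.07,0,0.49],[0,0,0]]]}}

```text
clock: 7.6
position: [564.3, -62.0, 44.7]
ee_rot: [-0.15, 0.989, -0.0, 0.0]
contact_force: [-0.4, -1.3, -2.4]
gripper_width: 15.3
grasp_force: 58.9
```

Request:
{"api": "jog_arm", "payload": {"plan": [[0,[0,0,0.02],[0,0,0]],[0,[0,0,0.03],[0,0,0]],[0,[0,0,0.04],[0,0,0]],[0,[0,0,0.04],[0,0,0]]]}}

```text
clock: 8.1
position: [564.0, -62.0, 40.5]
ee_rot: [-0.15, 0.989, -0.0, 0.0]
contact_force: [-0.8, -0.1, -1.1]
gripper_width: 14.8
grasp_force: 59.1
```

Request:
{"api": "jog_arm", "payload": {"plan": [[0,[0,0,0.005],[0,0,0]],[0,[0,0,0.01],[0,0,0]],[0,[0,0,0.01],[0,0,0]]]}}

```text
clock: 8.48
position: [564.1, -62.0, 40.3]
ee_rot: [-0.15, 0.989, -0.0, 0.0]
contact_force: [-2.8, 0.3, 5.6]
gripper_width: 15.0
grasp_force: 60.2
```

Seated flat on the plate (about 8 N press). Slide slowly along the rest, easing the downforce slightly.

Request:
{"api": "jog_arm", "payload": {"plan": [[0,[0,0.02,-0.003],[0,0,0]],[0,[0,0.05,-0.003],[0,0,0]],[0,[0,0.08,-0.003],[0,0,0]],[0,[0,0.11,-0.003],[0,0,0]],[0,[0,0.13,-0.003],[0,0,0]],[0,[0,0.15,-0.003],[0,0,0]],[0,[0,0.17,-0.003],[0,0,0]],[0,[0,0.19,-0.003],[0,0,0]],[0,[0,0.21,-0.003],[0,0,0]],[0,[0,0.23,-0.003],[0,0,0]]]}}

```text
clock: 9.72
position: [557.9, -40.1, 40.2]
ee_rot: [-0.15, 0.989, -0.0, 0.001]
contact_force: [0.1, -4.1, 5.8]
gripper_width: 15.3
grasp_force: 59.9
```

Request:
{"api": "jog_arm", "payload": {"plan": [[0,[0,0.02,0],[0,0,0]],[0,[0,0.04,0],[0,0,0]],[0,[0,0.06,0],[0,0,0]],[0,[0,0.08,0],[0,0,0]],[0,[0,0.1,0],[0,0,0]],[0,[0,0.12,0],[0,0,0]],[0,[0,0.14,0],[0,0,0]],[0,[0,0.16,0],[0,0,0]],[0,[0,0.18,0],[0,0,0]],[0,[0,0.2,0],[0,0,0]]]}}

```text
clock: 10.98
position: [551.9, -21.0, 40.2]
ee_rot: [-0.15, 0.989, -0.0, 0.001]
contact_force: [1.8, -4.4, 5.7]
gripper_width: 15.2
grasp_force: 60.0
```

```bash
python3 go.py 537.4 20.2 40.3 107.1; python3 - <<'E'
from h import *
I,P,K,T=grab('scene'); cv2.imwrite('pics/c4.png',cv2.resize(cv2.cvtColor(I,cv2.COLOR_RGB2BGR)[180:320,180:340],(640,560)))
E
```

```text
t 10.975 pos [551.9 -21.   40.2] F [ 1.8 -4.4  5.7] w 15.164476999079344 j [ 0.26  0.48 -0.4   0.   -0.69 -1.53]
yaw 107.25
shift [ 0.016  0.437 -0.001] turn [-0.001  0.001  0.003]
```

View pics/c4.png

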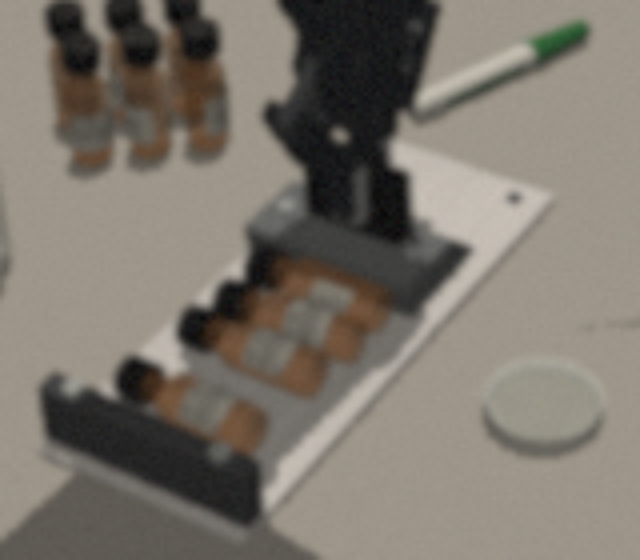

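The three rear vials are gathered at the chock (rows 265–390) and the front vial at (190,410) is still near the stop. About 43 mm to go.

Request:
{"api": "jog_arm", "payload": {"plan": [[0,[0,0.02,0],[0,0,0]],[0,[0,0.04,0],[0,0,0]],[0,[0,0.06,0],[0,0,0]],[0,[0,0.08,0],[0,0,0]],[0,[0,0.1,0],[0,0,0]],[0,[0,0.12,0],[0,0,0]],[0,[0,0.14,0],[0,0,0]],[0,[0,0.16,0],[0,0,0]],[0,[0,0.18,0],[0,0,0]],[0,[0,0.2,0],[0,0,0]]]}}

```text
clock: 12.28
position: [545.9, -2.0, 40.2]
ee_rot: [-0.15, 0.989, -0.0, 0.001]
contact_force: [1.2, -4.2, 4.9]
gripper_width: 15.1
grasp_force: 60.0
```

Request:
{"api": "jog_arm", "payload": {"plan": [[0,[0,0.015,0],[0,0,0]],[0,[0,0.03,0],[0,0,0]],[0,[0,0.045,0],[0,0,0]],[0,[0,0.06,0],[0,0,0]],[0,[0,0.075,0],[0,0,0]],[0,[0,0.09,0],[0,0,0]],[0,[0,0.105,0],[0,0,0]],[0,[0,0.12,0],[0,0,0]],[0,[0,0.13,0],[0,0,0]],[0,[0,0.14,0],[0,0,0]]]}}

```text
clock: 13.52
position: [541.7, 11.4, 40.2]
ee_rot: [-0.15, 0.989, -0.0, 0.001]
contact_force: [1.6, -3.7, 5.0]
gripper_width: 15.5
grasp_force: 59.9
```

```bash
python3 go.py 537.4 20.2 40.3 107.1; python3 - <<'E'
from h import *
I,P,K,T=grab('scene'); cv2.imwrite('pics/c5.png',cv2.resize(cv2.cvtColor(I,cv2.COLOR_RGB2BGR)[180:320,180:340],(640,560)))
E
```

```text
t 13.525 pos [541.7  11.4  40.2] F [ 1.6 -3.7  5. ] w 15.51430079604036 j [ 0.32  0.46 -0.43  0.   -0.68 -1.59]
yaw 107.25
shift [ 0.015  0.097 -0.001] turn [-0.001  0.001  0.003]
```

View pics/c5.png

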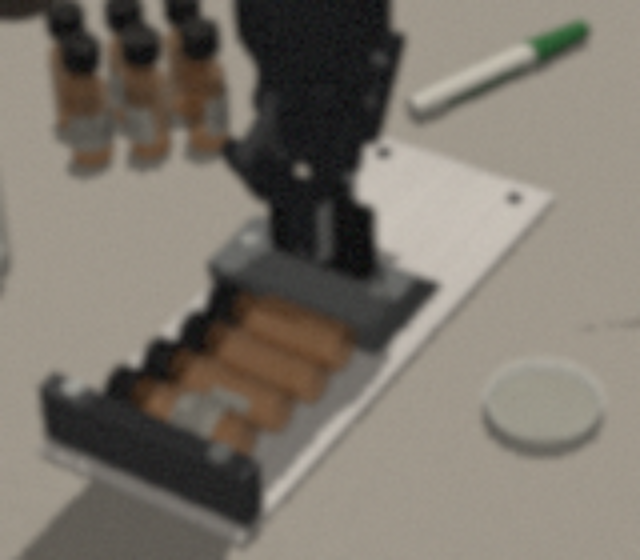

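Row is nearly closed, with only a small gap left at the front. Creep in with the sliding force at about 4 N baseline.

Request:
{"api": "jog_arm", "payload": {"plan": [[0,[0,0.01,0],[0,0,0]],[0,[0,0.02,0],[0,0,0]],[0,[0,0.03,0],[0,0,0]],[0,[0,0.035,0],[0,0,0]],[0,[0,0.04,0],[0,0,0]],[0,[0,0.045,0],[0,0,0]],[0,[0,0.05,0],[0,0,0]]]}}

```text
clock: 14.45
position: [540.2, 16.1, 40.2]
ee_rot: [-0.15, 0.989, -0.0, 0.001]
contact_force: [2.5, -4.9, 6.3]
gripper_width: 15.1
grasp_force: 59.9
```

Request:
{"api": "jog_arm", "payload": {"plan": [[0,[0,0.004,0],[0,0,0]],[0,[0,0.008,0],[0,0,0]],[0,[0,0.012,0],[0,0,0]],[0,[0,0.016,0],[0,0,0]],[0,[0,0.02,0],[0,0,0]]]}}

```text
clock: 15.08
position: [539.6, 18.0, 40.2]
ee_rot: [-0.15, 0.989, -0.0, 0.001]
contact_force: [1.7, -4.7, 5.3]
gripper_width: 15.3
grasp_force: 59.9
```

Request:
{"api": "jog_arm", "payload": {"plan": [[0,[0,0.004,0],[0,0,0]],[0,[0,0.008,0],[0,0,0]],[0,[0,0.012,0],[0,0,0]],[0,[0,0.015,0],[0,0,0]]]}}

```text
clock: 15.58
position: [539.2, 19.5, 40.2]
ee_rot: [-0.15, 0.989, -0.0, 0.0]
contact_force: [1.9, -4.4, 5.9]
gripper_width: 15.0
grasp_force: 59.9
```

Request:
{"api": "jog_arm", "payload": {"plan": [[0,[0,0.004,0],[0,0,0]],[0,[0,0.007,0],[0,0,0]],[0,[0,0.01,0],[0,0,0]]]}}

```text
clock: 15.95
position: [538.9, 20.4, 40.2]
ee_rot: [-0.15, 0.989, -0.0, 0.0]
contact_force: [1.6, -4.7, 6.7]
gripper_width: 15.1
grasp_force: 60.0
```

Request:
{"api": "jog_arm", "payload": {"plan": [[0,[0,0.004,0],[0,0,0]],[0,[0,0.007,0],[0,0,0]],[0,[0,0.01,0],[0,0,0]]]}}

```text
clock: 16.32
position: [538.6, 21.3, 40.2]
ee_rot: [-0.15, 0.989, -0.0, 0.0]
contact_force: [1.1, -4.2, 6.3]
gripper_width: 15.0
grasp_force: 60.0
```

Request:
{"api": "jog_arm", "payload": {"plan": [[0,[0,0.004,0],[0,0,0]],[0,[0,0.007,0],[0,0,0]],[0,[0,0.01,0],[0,0,0]]]}}

```text
clock: 16.7
position: [538.3, 22.2, 40.2]
ee_rot: [-0.15, 0.989, -0.0, 0.0]
contact_force: [2.0, -5.2, 6.0]
gripper_width: 14.9
grasp_force: 60.0
```

Request:
{"api": "jog_arm", "payload": {"plan": [[0,[0,0.003,0],[0,0,0]],[0,[0,0.006,0],[0,0,0]]]}}

```text
clock: 16.95
position: [538.2, 22.3, 40.2]
ee_rot: [-0.15, 0.989, -0.001, 0.001]
contact_force: [2.6, -8.5, 5.9]
gripper_width: 15.4
grasp_force: 60.1
```

Resistance rising: contact at about b = -133. One more half-millimetre to square it up.

Request:
{"api": "jog_arm", "payload": {"plan": [[0,[0,0.003,0],[0,0,0]],[0,[0,0.005,0],[0,0,0]],[0,[0,0.005,0],[0,0,0]]]}}

```text
clock: 17.32
position: [538.2, 22.4, 40.2]
ee_rot: [-0.15, 0.989, -0.001, 0.0]
contact_force: [3.6, -9.3, 4.7]
gripper_width: 15.6
grasp_force: 60.1
```

Request:
{"api": "jog_arm", "payload": {"plan": [[20,[0,0,0],[0,0,0]],[30,[0,0,0],[0,0,0]],[40,[0,0,0],[0,0,0]],[40,[0,0,0],[0,0,0]]]}}

```text
clock: 17.82
position: [537.2, 23.8, 39.3]
ee_rot: [-0.15, 0.989, 0.0, -0.0]
contact_force: [0.6, 0.6, 0.5]
gripper_width: 39.8
grasp_force: 0.0
```

Request:
{"api": "jog_arm", "payload": {"plan": [[40,[0,0,-0.1],[0,0,0]],[40,[0,0,-0.3],[0,0,0]],[40,[0,0,-0.6],[0,0,0]],[40,[0,0,-1.0],[0,0,0]],[40,[0,0,-1.0],[0,0,0]]]}}

```text
clock: 18.45
position: [539.8, 24.2, 143.8]
ee_rot: [-0.15, 0.989, 0.0, 0.004]
contact_force: [-0.0, -0.1, 0.2]
gripper_width: 40.0
grasp_force: 0.0
```

Request:
{"api": "jog_arm", "payload": {"plan": [[40,[0.2,-0.3,-0.3],[0,0,0]],[40,[0.5,-0.6,-0.5],[0,0,0]],[40,[0.8,-0.95,-0.5],[0,0,0]],[40,[0.8,-0.95,-0.5],[0,0,0]]]}}

```text
clock: 18.95
position: [487.4, -92.8, 189.6]
ee_rot: [-0.148, 0.989, 0.0, -0.0]
contact_force: [0.5, 0.3, 0.4]
gripper_width: 40.3
grasp_force: 0.0
```

```bash
python3 - <<'E'
from h import *
f=np.array([497.8,148.9]);x=np.array([.9558,.2940]);y=np.array([-.2940,.9558])
I,P,K,T=grab('scene'); cv2.imwrite('pics/c6.png',cv2.resize(cv2.cvtColor(I,cv2.COLOR_RGB2BGR)[180:320,180:340],(640,560)))
D=P[...,:2]-f; a=D@x;b=D@y; Z=P[...,2]
m=(np.abs(a)<60)&(b>-160)&(b<-80)&(Z>24)&(Z<33)
hsv=cv2.cvtColor(I,cv2.COLOR_RGB2HSV); g=m&(hsv[...,1]<70)&(Z>27)
for lo in range(-50,50,10):
    k=g&(a>=lo)&(a<lo+10)
    if k.sum()>5: print(lo,'nose y',np.percentile(b[k],[50,97]).round(1),np.median(Z[k]).round(1))
# vial crests along y, at mid-body
k=(np.abs(a+10)<12)&(b<5)&(b>-105)
for c in range(-105,5,5):
    q=k&(b>=c)&(b<c+5); print(c,q.sum(),np.nanmax(Z[q]).round(1) if q.any() else '',end='; ')
print(read_state()['clock'])
E
```

```text
-50 nose y [-118.2  -98.8] 29.8
-40 nose y [-120.3  -99.7] 30.0
-30 nose y [-116.9  -99.4] 29.9
-20 nose y [-111.1  -98. ] 30.0
-10 nose y [-112.4  -97.9] 30.3
0 nose y [-110.6  -98.6] 29.8
10 nose y [-111.8  -98.9] 29.9
20 nose y [-107.2  -82. ] 29.7
30 nose y [-109.1  -82.5] 30.0
40 nose y [-120.4  -98.6] 29.6
-105 24 32.8; -100 22 32.4; -95 11 32.5; -90 21 33.4; -85 27 33.4; -80 39 32.8; -75 4 27.6; -70 11 32.4; -65 22 33.9; -60 31 34.1; -55 43 33.9; -50 3 27.7; -45 13 30.7; -40 19 33.3; -35 34 33.5; -30 41 31.7; -25 24 512.8; -20 98 518.0; -15 50 508.4; -10 27 493.7; -5 1 32.9; 0 9 41.3; 19.0
```

View pics/c6.png

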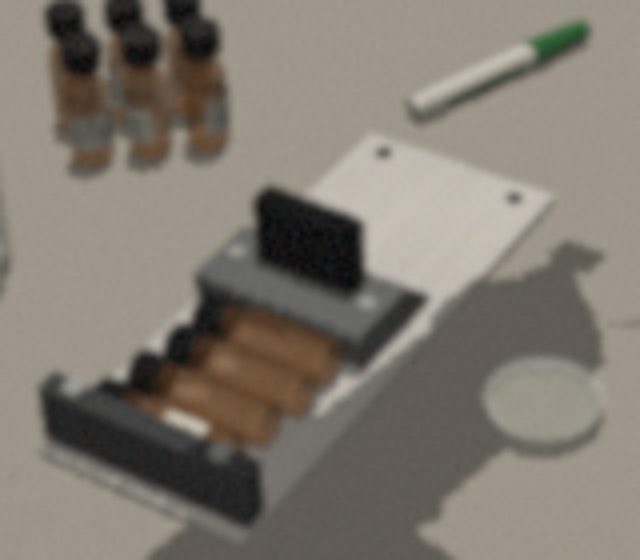

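The released chock stands flat and square. Its nose measures about -99 mm (tight is -100.6), and the row is closed with no gaps. Handing in.

```bash
python3 -c "
from bench import *
print(job_done())"
```

```text
the job is handed in; nothing more can be done
None
```

The four vials are closed up in a row against the stop bar, held by the chock with its steep face to them; the gripper has let go and moved clear, and the job was handed in at about 19 s with no verdict returned.

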